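Set the length stop of the cheese portioning board

ROBOT

A 6-joint arm with a two-finger parallel gripper is mounted at the origin on the work surface. World frame = base frame: x ahead of the robot, y to its left, z up, the work surface at z = 0. Lengths are in m, angles in rad, forces in N, time in s.
With the tool pointing down it reaches from about 0.3 to 0.85 m from the base axis. Payload 4.2 kg.
Tool frame: the origin (TCP) lies at the very end of the fingers, on their centre line; the grasp point (between the pads) lies ctrl.grip_point_offset behind it (ctrl.grip_point_offset is the distance from the TCP to the grasp point, in m); z points along the fingers, x is the direction in which the jaws open and shut, and the axes are right-handed (so a half turn about z gives the same grasp; the last joint's range is limited). The gripper opens to 91 mm and grips with 3 to 60 N. Pads are 32 mm wide; open, the fingers measure 118 mm over their backs; the gripper's body (76 mm by 178 mm) begins 60 mm behind the grasp point.
Start: joints at [-1.333, 0.32, 1.565, -0, 1.257, -0.02], TCP at [0.147, -0.556, 0.189] pointing down, gripper open.
Joint ranges: [-3.11, 3.11], [-0.84, 2.01], [0.21, 2.61], [-1.34, 4.49], [0.05, 2.63], [-2.56, 2.56]. Speed limits (rad/s): [2.57, 2.57, 3.14, 3.14, 3.14, 3.14].

INTERFACE

Orientations are given as a 3x3 rotation matrix whose columns are the frame's x, y, z axes.
In Python, from rig import ctrl, cams, job gives the robot as it stands. The module is installed in compiled form; this text tells all that it offers.
- The arm moves only by the shell command python3 -m crank 'ROWS' [OPENING] [FORCE]. ROWS is JSON, a list of rows, each a list of 4 numbers: the shift along the tool's x, y, z in m, then the turn about the tool's z in degrees. A call has 1 to 10 rows; each row shifts and turns the commanded pose from where the row before left it, along the tool's axes as they then stand; what a row does not reach is not made up. A row lasts 1/10 s, in which the tool goes at most 50 mm and 8.59 degrees, less where a joint would pass 70% of its speed; a pose out of reach is approached as far as the arm can. A call with a gripper value outside its range is refused whole. OPENING is the closure, from -1 (fully open) to 1 (shut), so that 0 is half open, set as the call begins (- or left out, the last holds). The fingers move at their own pace and stop on an object; FORCE is the grip in N (left out, the last holds). Time passes only in rows, so rows that do not move let the fingers close. It gives the time, the measured TCP pose, the force and the opening at its end, in the units of the state.
- ctrl.sense(): the state, without advancing time (a new reading comes with each control period).
- cams.snapshot(name): name is "scene" or "top" or "wrist"; returns the picture (480x640x3 uint8, red, green, blue); there is no depth.
- cams.get_calibration(name): a dict with "intrinsics" (3x3 intrinsics, pixels), "dist_coeffs" ([k1, k2, p1, p2, k3] as OpenCV has them; the pictures are not rectified), "R" (3x3) and "t" (3): a world point X has camera coordinates R X + t. Camera axes: x right, y down, z forward; pixel columns grow to the right and rows downward; lengths in m; the calibration is good to about 2 mm. A picture is of the moment at which its call begins: read the wrist's pose just before it. get_calibration takes no time and is no camera call; for the wrist camera it gives the pose at the moment of the call.
- job.close_job(): hands the job in, once; it reports no verdict.
The state is a dict: "clock": time; "q": joint angles; "qvel": joint speeds; "joint_efforts": joint torques, N m; "position": TCP position; "ee_rot": TCP orientation; "force": force on the tool from outside, world axes, zero at the start; "ft_torque": the same for the moment, N m; "grip_width": finger opening in m.
Only numpy, scipy, OpenCV 4.12 (cv2) and the standard library are available. Lean on these libraries where they do the work, as an engineer would, in place of code of your own. Each camera call takes 0.05 s, during which the arm holds its last target.

TASK

Set the cheese portioning board: with the fingertips, push the cross-bar stop along its rail until it clicks down into the notch that lies opposite the tall pin, without running on past that notch. Only push it: do not take the bar or its black knob between the fingers or pull the knob up, and leave the cheese, bottle and jar where they are. Finish with the stop seated in the notch and the hand clear of it.

Things in the scene. Friction and masses are not known exactly. Their poses are not given: they have to be found in the camera images.
- board: Fixed white plastic board, 240 mm (x) by 440 mm (y), 20 mm thick, flat on the table, yaw within 0.4 rad. Origin: centre of underside; x away from the robot, y along the rail, z up. The rail is a bar along y at x = +30 mm, 24 mm wide, 300 mm long, top 34 mm above the table, with a black end block (top 42 mm above the table) at each end.
- stop (a joint): Position of the stop along the rail (m), positive to the board's +y: 0 mid-rail, notches at -0.070 and +0.070, ends at +-0.110. Starts within 0.040 of 0; slides at about 2 N and stays where left. Some 5 mm short of a notch's centre it snaps forward into it by itself (the push drops to nothing); about 8 N would push it out again on the far side.
- stop_bar (a point): Centre of the stop: aluminium cross-bar, 110 mm long across the rail (board x), 28 mm thick along it (board y: upright faces at +-14 mm), 36 mm high, spanning 24 to 60 mm above the table. Axes as the board's. The rail runs under it at x = +25 mm; x from -55 to +10 mm is solid, free to push on. Black knob 18 mm across above the rail, top 84 mm above the table.
- plunger (a joint): Drop of the spring plunger and its black knob in m: about 0.0004 while it rides on the rail's top, about +0.0038 when it has dropped fully into a notch; negative if the knob is pulled up.
- notch_left (a point): Middle of the top of the notch on the board's +y half (stop = +0.070): a dark V-shaped groove across the aluminium rail top, 13 mm wide, 6.5 mm deep, 34 mm above the table.
- notch_right (a point): Middle of the top of the notch on the board's -y half (stop = -0.070), alike.
- pin: Tall pin: fixed upright steel pin with a ball top, 18 mm across at the ball, 59 mm tall, standing on the board beyond the rail (board x = +95 mm), at the board y of one of the two notches: it marks the notch to use. Origin: centre of its foot, on the board's top.
- plug: Fixed flat steel plug, 22 mm across and 7 mm high, at board x = +95 mm beside the other notch. Origin: centre of its underside.
- cheese: Loose block of cheese 90 x 50 x 40 mm high, lying on the left (+y) end of the board, beyond the stop's travel. Origin: centre of its underside. Leave alone.
- bottle: Loose upright water bottle, 64 mm across, 200 mm tall, on the table to the left of the board. Origin: centre of its underside. Leave alone.
- jar: Loose upright glass jar, 70 mm across, 95 mm tall, on the table to the right of the board. Origin: centre of its underside. Leave alone.

How it is judged:
By the outcome, as a careful person would: the job done as asked, in the order asked, and still so for the second after the job is handed in, with the robot touching nothing.
It also fails if it takes over 38 s, if anything falls off the work surface, if the arm or the gripper's body presses on something with over 40 N, if the wrist force passes 120 N, or if a joint passes its speed limit or range.

## Working session

There is one attempt and no reset: what is moved stays moved. The work goes in short steps, Python scripts to look and compute and a shell command to move; the robot and the scene stay as the last step left them, time stands still between calls to the robot, and variables do not carry over. Pictures are saved under pics/ and viewed, and the job is handed in when it is done.

```bash
mkdir -p pics
python3 - <<'E'
from rig import ctrl,cams,job
import cv2,numpy as np
s=ctrl.sense();print(s['clock'],s['position'],s['ee_rot'],s['force'],s['grip_width'],ctrl.grip_point_offset)
for n in ['top','scene']:
    im=cams.snapshot(n);cv2.imwrite(f'pics/{n}0.png',im[:,:,::-1])
    c=cams.get_calibration(n);print(n,c)
E
```

```text
0.0 [ 0.14644987 -0.55544893  0.18788803] [[ 2.54931992e-01 -9.66958880e-01 -4.51612977e-04]
 [-9.66957220e-01 -2.54932391e-01  1.79186789e-03]
 [-1.84779334e-03 -2.01140211e-05 -9.99998293e-01]] [ 0.24571479 -0.95297916  0.61044344] 0.0912946153949988 0.0188
top {'intrinsics': array([[562.37397852,   0.        , 328.44071049],
       [  0.        , 562.37397852, 244.810251  ],
       [  0.        ,   0.        ,   1.        ]]), 'dist_coeffs': array([-0.12993825,  0.        ,  0.        ,  0.        ,  0.        ]), 'R': array([[-0.02477848, -0.99968586, -0.00377017],
       [-0.99532934,  0.02502213, -0.09323841],
       [ 0.09330345,  0.00144225, -0.99563667]]), 't': array([0.0232515 , 0.60869488, 1.20716234])}
scene {'intrinsics': array([[585.84879734,   0.        , 315.5828948 ],
       [  0.        , 585.84879734, 237.59758781],
       [  0.        ,   0.        ,   1.        ]]), 'dist_coeffs': array([-0.10779647,  0.        ,  0.        ,  0.        ,  0.        ]), 'R': array([[-0.68953051,  0.72423814,  0.00517645],
       [ 0.5103725 ,  0.49096025, -0.7060297 ],
       [-0.51387507, -0.4841871 , -0.70816331]]), 't': array([ 0.41793973, -0.2517978 ,  1.62546232])}
```

View pics/top0.png

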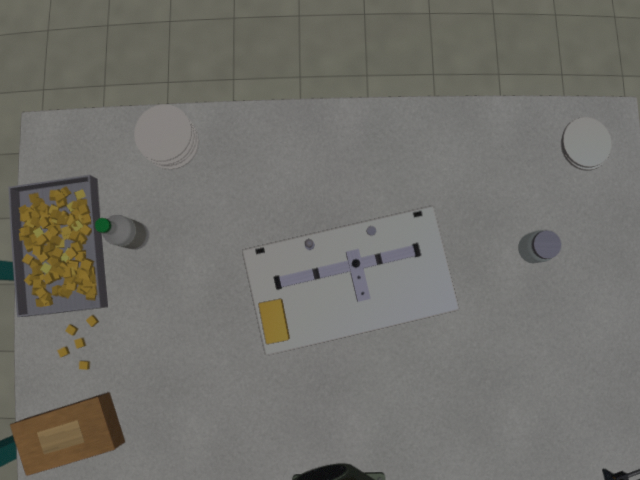

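View pics/scene0.png

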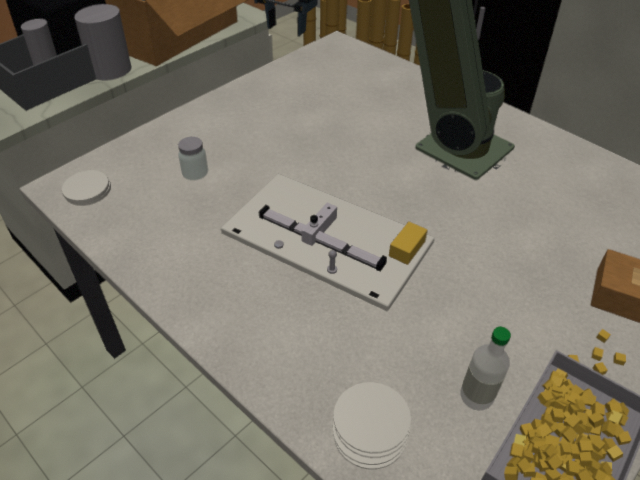

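The tall pin is at scene pixel (332,262) and top pixel (309,243), on the cheese side of the board. The target is therefore the left notch, at stop = +0.070. Next I'll measure the board.

```bash
cat > h.py <<'E'
import numpy as np,cv2
from rig import ctrl,cams,job
def ray(n,px,z,c=None):
    c=c or cams.get_calibration(n)
    p=cv2.undistortPoints(np.array([[px]],float),c['intrinsics'],c['dist_coeffs'])[0,0]
    R=np.array(c['R']);o=-R.T@c['t'];d=R.T@np.array([p[0],p[1],1.])
    return o+d*(z-o[2])/d[2]
def proj(n,X,c=None):
    c=c or cams.get_calibration(n)
    return cv2.projectPoints(np.array([X],float),cv2.Rodrigues(np.array(c['R']))[0],np.array(c['t']),c['intrinsics'],c['dist_coeffs'])[0][0,0]
E
python3 - <<'E'
from h import *
for n,(x0,y0,x1,y1) in {'top':(235,195,465,360),'scene':(215,170,440,305)}.items():
    im=cv2.imread(f'pics/{n}0.png')
    g=im.max(2)[y0:y1,x0:x1]
    k,l,st,ce=cv2.connectedComponentsWithStats((g<60).astype(np.uint8))
    for i in range(1,k):
        if st[i,4]>5: print(n,ce[i]+[x0,y0],st[i]+[x0,y0,0,0,0])
    cv2.imwrite(f'pics/{n}0z.png',cv2.resize(im[y0:y1,x0:x1],None,fx=3.4,fy=3.4,interpolation=cv2.INTER_CUBIC))
E
```

```text
top [417.1        213.86666667] [414 212   8   5  30]
top [416.19047619 249.6984127 ] [413 243   7  14  63]
top [259.64705882 250.35294118] [256 248   8   6  34]
top [378.17391304 258.76086957] [375 254   7  10  46]
top [355.42553191 262.91489362] [352 260   8   7  47]
top [315.74468085 273.40425532] [313 269   7  10  47]
top [277.21212121 282.12121212] [274 276   8  13  66]
scene [263.13333333 211.46666667] [259 206  10  13  60]
scene [313.73170732 218.90243902] [311 216   7   7  41]
scene [270.44444444 220.55555556] [267 219   8   4   9]
scene [290.74242424 227.18181818] [276 222  25  13  66]
scene [236.  230.5] [233 229   7   4  18]
scene [361.40384615 257.33173077] [316 241  70  30 208]
scene [373.53571429 294.10714286] [370 292   8   5  28]
```

View pics/top0z.png

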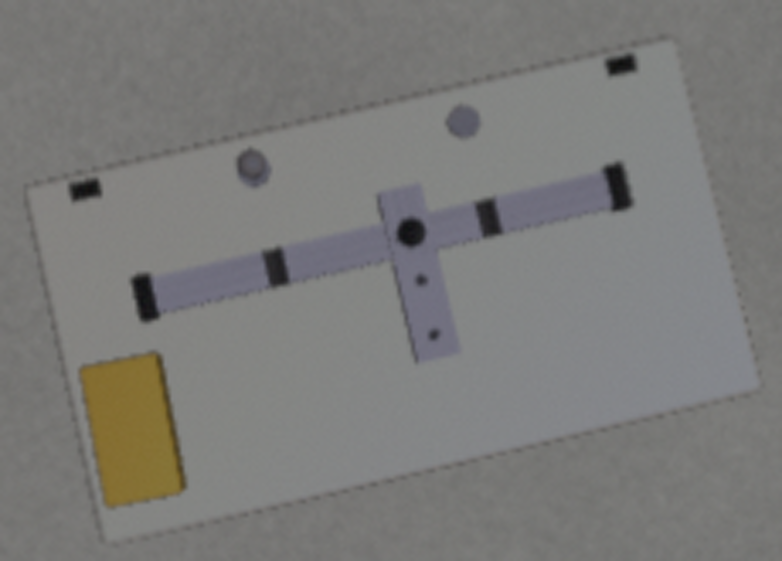

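View pics/scene0z.png

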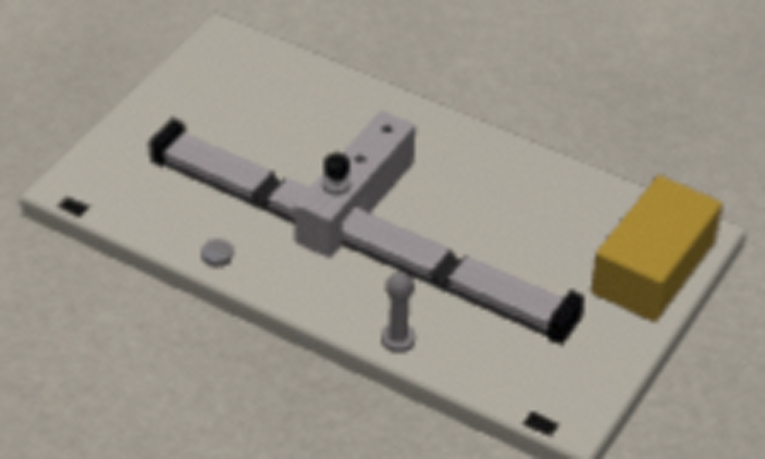

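Run:
```python
from h import *
nr=ray('top',(378.17,258.76),.034);nl=ray('top',(315.74,273.4),.034)
er=ray('top',(416.19,249.7),.042);el=ray('top',(277.2,282.12),.042)
kn=ray('top',(355.43,262.91),.082)
k2=ray('scene',(313.73,218.9),.080)
print(nl,nr,np.linalg.norm(nl-nr),el,er,np.linalg.norm(el-er),kn,k2)
for a,b in((nl,nr),(el,er)):
    d=a-b;print('yaw',np.arctan2(-d[0],d[1]),(a+b)/2)
m=(nl+nr)/2;d=el-er;yaw=np.arctan2(-d[0],d[1])
ux=np.array([np.cos(yaw),np.sin(yaw)]);uy=np.array([-ux[1],ux[0]])
print('knob rel',(kn-m)[:2]@ux,(kn-m)[:2]@uy,(k2-m)[:2]@uy,(nl-m)[:2]@uy)
# scene check of predicted notches
print(proj('scene',nl),proj('scene',nr))
s=ctrl.sense();R=s['ee_rot'];print(np.degrees(np.arctan2(R[1,1],R[0,1])),np.degrees(yaw))
```

```text
[0.54674102 0.0372502  0.034     ] [ 0.57524982 -0.09976742  0.034     ] 0.1399520549233328 [0.52954109 0.12089172 0.042     ] [ 0.59233    -0.18266685  0.042     ] 0.30998427362721165 [ 0.56456054 -0.04762646  0.082     ] [ 0.56573964 -0.04469564  0.08      ]
yaw 0.20513980116981836 [ 0.56099542 -0.03125861  0.034     ]
yaw 0.20396643955192625 [ 0.56093554 -0.03088757  0.042     ]
knob rel 0.00017582295706054321 -0.01675068617136821 -0.014119453443644759 0.06997597929096233
[346.20566597 247.27789694] [293.61219236 224.10467593]
-165.22914673542175 11.686416148635601
```

```bash
cat > rel.py <<'E'
from h import *
m=np.array([0.56097,-0.0311]);yaw=.2042
ux=np.array([np.cos(yaw),np.sin(yaw)]);uy=np.array([-ux[1],ux[0]])
s=ctrl.sense();p=s['position'];R=s['ee_rot']
print('t',round(s['clock'],2),'board x %.1f y %.1f z %.1f mm'%(((p[:2]-m)@ux+.03)*1e3,(p[:2]-m)@uy*1e3,p[2]*1e3),'yawerr',np.degrees(np.arctan2(-R[1,1],-R[0,1])-yaw),'F along uy,ux,z',s['force'][:2]@uy,s['force'][:2]@ux,s['force'][2],s['grip_width'])
E
python3 -m crank '[[0,0,0,3.1],[-0.022,-0.0295,0,0],[-0.022,-0.0295,0,0],[-0.022,-0.0295,0,0],[-0.022,-0.0295,0,0],[-0.022,-0.0295,0,0],[-0.022,-0.0295,0,0],[-0.022,-0.0295,0,0],[-0.022,-0.0295,0,0],[-0.022,-0.0295,0,0]]' 1 20
python3 rel.py
```

```text
clock: 1.1
position: [0.3672, -0.307, 0.1885]
ee_rot: [[0.202, -0.979, -0.0], [-0.979, -0.202, 0.0], [-0.0, 0.0, -1.0]]
force: [0.2, 0.4, 0.2]
grip_width: 0.0141
t 1.1 board x -215.7 y -230.8 z 188.5 mm yawerr -0.03485329615595948 F along uy,ux,z 0.35012778678165773 0.28885828744866604 0.1918923696587283 0.014070757389174753
```

```bash
python3 -m crank '[[-0.0215,-0.0294,0,0],[-0.0215,-0.0294,0,0],[-0.0215,-0.0294,0,0],[-0.0215,-0.0294,0,0],[-0.0215,-0.0294,0,0],[-0.0215,-0.0294,0,0],[-0.0215,-0.0294,0,0],[0,0,0,0],[0,0,0,0]]' >/dev/null
python3 rel.py
python3 - <<'E'
from h import *
im=cams.snapshot('wrist');cv2.imwrite('pics/w1.png',im[:,:,::-1])
E
```

```text
t 2.0 board x -10.9 y -81.2 z 188.1 mm yawerr 0.06742643199211809 F along uy,ux,z 0.22093236243641914 0.03652566128418632 0.09553118653643103 0.00016062751472295056
```

View pics/w1.png

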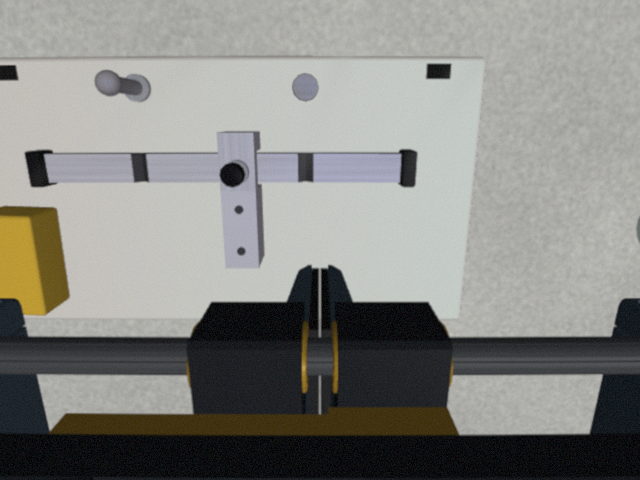

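The wrist view shows closed, tapered fingertips near (320,270) and the bar at (240,200), with clear space on its -y side. I'll lower there.

```bash
python3 -m crank '[[0,0,0.03,0],[0,0,0.03,0],[0,0,0.03,0],[0,0,0.03,0],[0,0,0.025,0],[-0.01,0,0,0],[-0.005,0,0,0],[0,0,0,0]]' >/dev/null
python3 rel.py
python3 - <<'E'
from h import *
im=cams.snapshot('scene');cv2.imwrite('pics/s2.png',cv2.resize(im[130:330,190:460,::-1],None,fx=2.9,fy=2.9))
im=cams.snapshot('wrist');cv2.imwrite('pics/w2.png',im[:,:,::-1])
E
```

```text
t 2.85 board x -10.1 y -66.7 z 45.4 mm yawerr -0.013095516271279055 F along uy,ux,z 0.40112691623186364 0.22693756728491873 -0.7922188353037862 0.0002536284917775284
```

View pics/s2.png

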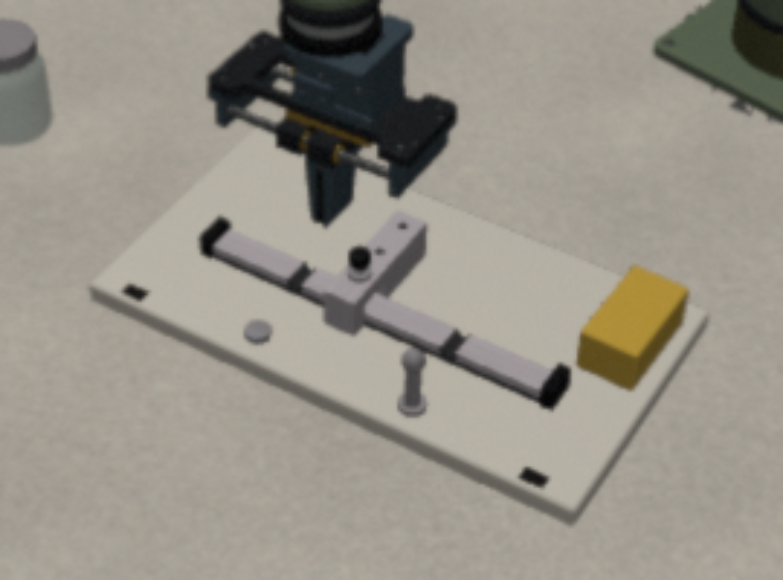

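View pics/w2.png

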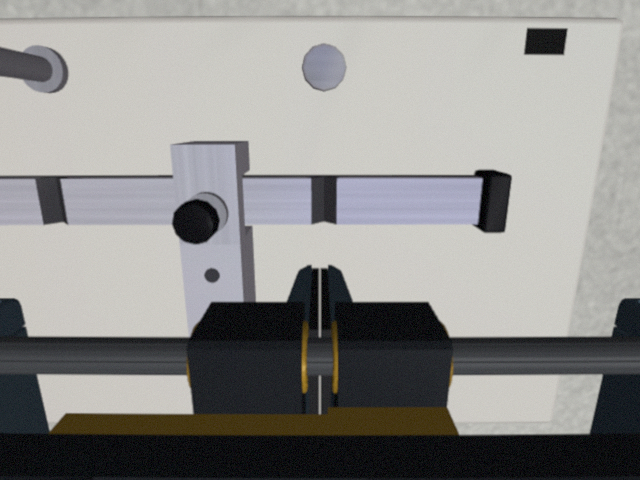

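The scene view shows the tips on the -y side of the bar at about (325,215), with nothing else near. I'll approach to contact.

```bash
python3 -m crank '[[-0.005,0,0.007,0],[-0.005,0,0,0],[-0.004,0,0,0],[-0.003,0,0,0]]' >/dev/null;python3 rel.py
for i in 1 ; do python3 -m crank '[[-0.004,0,0,0],[-0.004,0,0,0]]' >/dev/null;python3 rel.py; done
python3 -m crank '[[-0.004,0,0,0],[-0.004,0,0,0]]' >/dev/null;python3 rel.py
```

```text
t 3.35 board x -10.7 y -49.2 z 36.8 mm yawerr -0.008374351513651507 F along uy,ux,z 0.26196571792302864 0.7437748872336919 -0.07539328054994496 0.0002639956517889486
t 3.55 board x -10.6 y -41.4 z 36.8 mm yawerr -0.026176116488362235 F along uy,ux,z -0.335162386114497 -0.4192795889971769 0.6560744998861275 0.00032336334892351434
t 3.75 board x -10.7 y -33.4 z 36.8 mm yawerr -0.028935341727029197 F along uy,ux,z 4.9357779676681956e-05 -0.7269415446981935 0.03119363922829945 7.751225005155863e-05
```

```bash
python3 -m crank '[[-0.003,0,0,0],[-0.003,0,0,0],[0,0,0,0]]' >/dev/null;python3 rel.py;  python3 - <<'E'
from h import *
im=cams.snapshot('scene');cv2.imwrite('pics/s3.png',cv2.resize(im[130:330,190:460,::-1],None,fx=2.9,fy=2.9))
im=cams.snapshot('wrist');cv2.imwrite('pics/w3.png',im[:,:,::-1])
E
```

```text
t 4.05 board x -10.8 y -27.4 z 36.7 mm yawerr -0.004513075993093107 F along uy,ux,z 0.5490853375328779 0.4641286868215109 0.14051152460622668 0.00017279910171325778
```

View pics/s3.png

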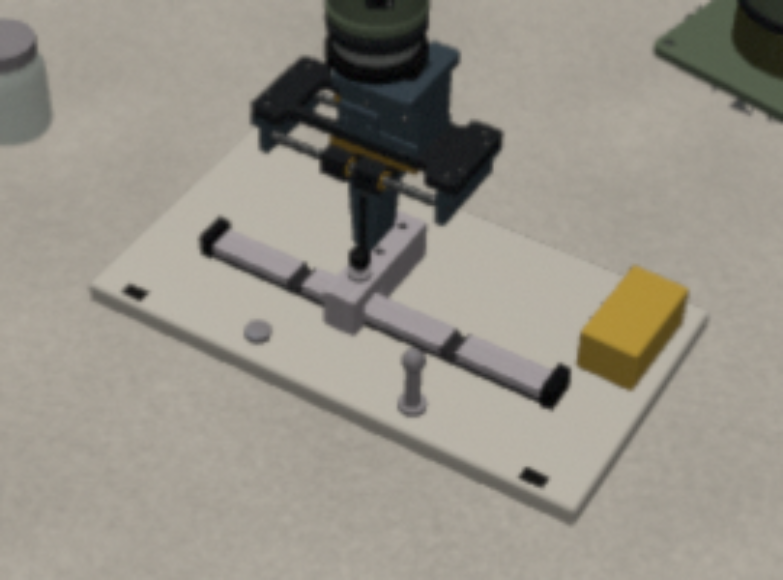

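View pics/w3.png

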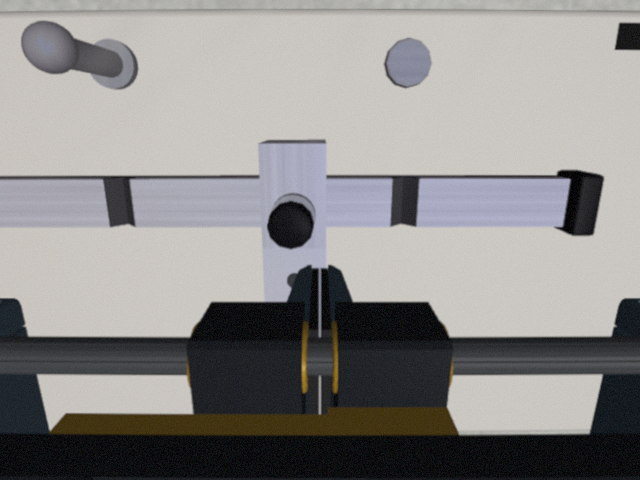

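Run:
```python
from h import *
p=ctrl.sense()['position']
for n in ('scene','wrist','top'):print(n,proj(n,p),proj(n,p+[0,0,.05]))
q=proj('scene',p);print((q-[190,130])*2.9)
for n in ('scene',):
    im=cams.snapshot(n);cv2.imwrite('pics/s3z.png',cv2.resize(im[170:260,255:375,::-1],None,fx=6.6,fy=6.6,interpolation=cv2.INTER_CUBIC));print((q-[255,170])*6.6)
im=cams.snapshot('top');cv2.imwrite('pics/t3z.png',cv2.resize(im[195:360,235:465,::-1],None,fx=3.4,fy=3.4,interpolation=cv2.INTER_CUBIC))
print(proj('scene',[.5646,-.0476,.080]))
```

```text
scene [318.47670131 219.71020058] [318.66757294 203.64063632]
wrist [320.14586387 279.43121627] [320.44296368 326.70931983]
top [363.70596849 281.33053076] [365.11535505 280.6451263 ]
[372.58243381 260.15958167]
[418.94622866 328.0873238 ]
[313.13991815 218.02541399]
```

View pics/s3z.png

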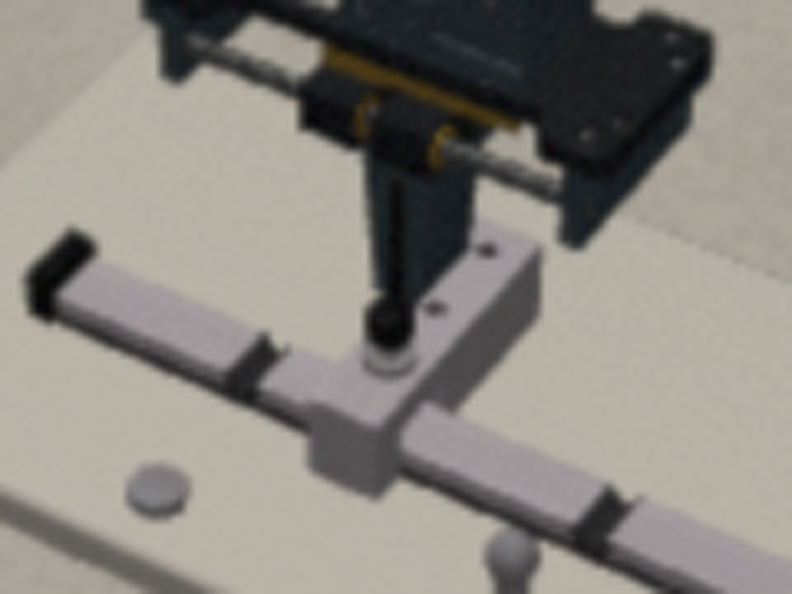

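View pics/t3z.png

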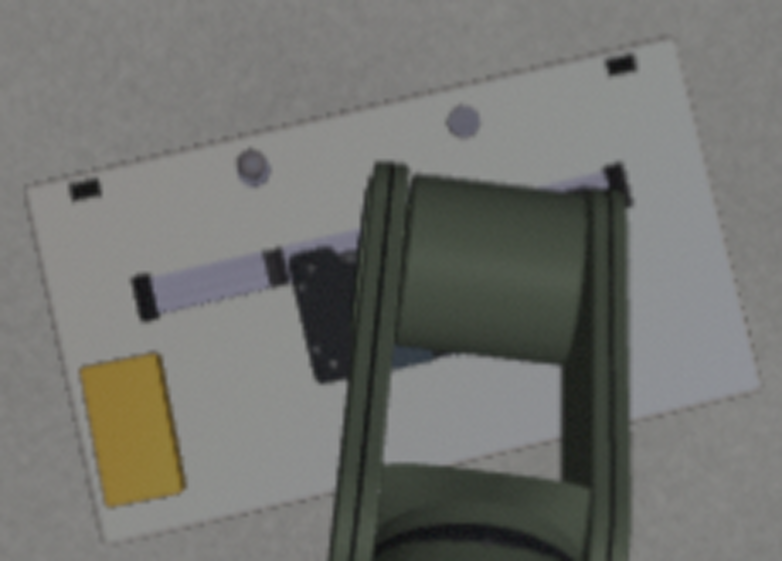

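```bash
cat > knob.py <<'E'
from h import *
m=np.array([0.56097,-0.0311]);yaw=.2042
ux=np.array([np.cos(yaw),np.sin(yaw)]);uy=np.array([-ux[1],ux[0]])
c=cams.get_calibration('wrist')
im=cams.snapshot('wrist')
g=(im.max(2)<60)[100:300].astype(np.uint8)
k,l,st,ce=cv2.connectedComponentsWithStats(g)
for i in range(1,k):
    if st[i,4]>60:
        p=ce[i]+[0,100]
        for z in (.034,.082):
            X=ray('wrist',p,z,c)[:2]-m;print(p.round(),st[i,4],z,'bx,by mm',(X@ux*1e3+30).round(1),(X@uy*1e3).round(1))
s=cams.snapshot('scene')
g=(s.max(2)<60).astype(np.uint8)
cv2.imwrite('pics/sk.png',s[:,:,::-1])
E
python3 knob.py
python3 - <<'E'
from h import *
m=np.array([0.56097,-0.0311]);yaw=.2042
ux=np.array([np.cos(yaw),np.sin(yaw)]);uy=np.array([-ux[1],ux[0]])
def P(bx,by,z):
    w=m+ux*(bx-30)/1e3+uy*by/1e3; return np.r_[w,z/1e3]
for st in (-16,-6):
  for bx in (-50,-26,6,60):
    print(st,bx,[( (proj('scene',P(bx,st+e,60))-[255,170])*6.6).round() for e in(-14,14)])
E
```

```text
[581. 202.] 1983 0.034 bx,by mm 29.2 -156.3
[581. 202.] 1983 0.082 bx,by mm 38.4 -125.2
[120. 198.] 710 0.034 bx,by mm 30.8 70.4
[120. 198.] 710 0.082 bx,by mm 39.7 46.8
[406. 200.] 882 0.034 bx,by mm 30.0 -69.9
[406. 200.] 882 0.082 bx,by mm 39.1 -59.6
[289. 225.] 1620 0.034 bx,by mm 17.5 -12.6
[289. 225.] 1620 0.082 bx,by mm 29.6 -16.2
[305. 285.] 768 0.034 bx,by mm -14.8 -20.1
[305. 285.] 768 0.082 bx,by mm 5.1 -21.9
[333. 285.] 734 0.034 bx,by mm -14.9 -34.7
[333. 285.] 734 0.082 bx,by mm 5.0 -33.0
-16 -50 [array([472., 214.]), array([541., 242.])]
-16 -26 [array([437., 252.]), array([506., 281.])]
-16 6 [array([389., 305.]), array([458., 334.])]
-16 60 [array([304., 397.]), array([374., 428.])]
-6 -50 [array([497., 224.]), array([565., 252.])]
-6 -26 [array([461., 262.]), array([530., 291.])]
-6 6 [array([413., 315.]), array([483., 345.])]
-6 60 [array([329., 408.]), array([399., 440.])]
```

Run:
```python
from h import *
m=np.array([0.56097,-0.0311]);yaw=.2042
ux=np.array([np.cos(yaw),np.sin(yaw)]);uy=np.array([-ux[1],ux[0]])
def P(bx,by,z):
    w=m+ux*(bx-30)/1e3+uy*by/1e3; return np.r_[w,z/1e3]
for bx in(-26,-10,6):
  for z in (45.4,65,75): print(bx,z,((proj('scene',P(bx,-66.7,z))-[190,130])*2.9).round())
im=cv2.imread('pics/s2.png')[130:260,220:440];cv2.imwrite('pics/s2z.png',cv2.resize(im,None,fx=3.5,fy=3.5))
```

```text
-26 45.4 [342. 224.]
-26 65 [342. 206.]
-26 75 [342. 196.]
-10 45.4 [331. 235.]
-10 65 [331. 217.]
-10 75 [331. 208.]
6 45.4 [320. 247.]
6 65 [320. 228.]
6 75 [320. 219.]
```

View pics/s2z.png

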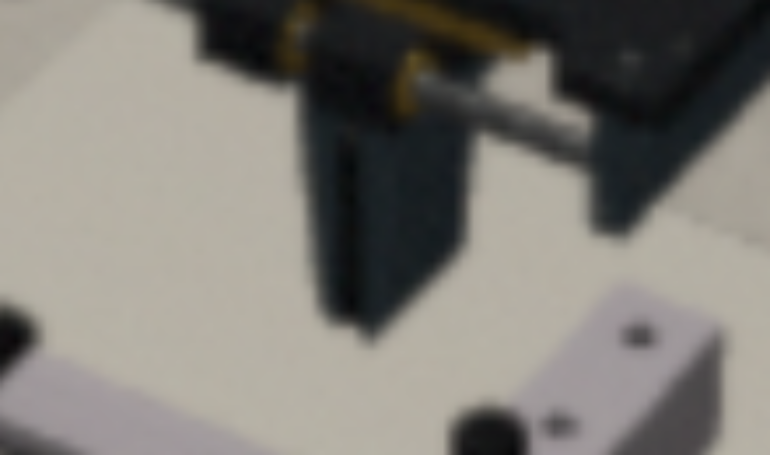

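The images disagree with the reported height. The real finger ends look about 25 mm above the reported TCP, so the tips are hovering just over the bar top and have made no contact. The bar hasn't moved (stop ≈ -16 mm). I'll back off, lower in steps while watching the force, and confirm by camera.

```bash
python3 -m crank '[[0.012,0,-0.003,0],[0.014,0,0,0],[0,0,0.005,0],[0,0,0,0]]' >/dev/null;python3 rel.py; python3 -m crank '[[0,0,0.005,0],[0,0,0.003,0],[0,0,0,0]]' >/dev/null;python3 rel.py;  python3 - <<'E'
from h import *
im=cams.snapshot('scene');cv2.imwrite('pics/s4.png',cv2.resize(im[150:260,240:375,::-1],None,fx=5.5,fy=5.5,interpolation=cv2.INTER_CUBIC))
m=np.array([0.56097,-0.0311]);yaw=.2042
ux=np.array([np.cos(yaw),np.sin(yaw)]);uy=np.array([-ux[1],ux[0]])
p=ctrl.sense()['position']
for dz in(0,.01,.02,.03): print(dz,((proj('scene',np.r_[p[:2]+.016*ux,p[2]+dz])-[240,150])*5.5).round())
E
```

```text
t 4.75 board x -11.4 y -54.2 z 34.0 mm yawerr -0.11582906974486441 F along uy,ux,z 0.2588547449584636 0.10461516887390311 -0.2618074175076341 0.0003197935833010951
t 5.05 board x -11.2 y -53.3 z 26.0 mm yawerr -0.00823501150731551 F along uy,ux,z -0.14246265981583167 0.09430637688686734 0.3170900838204947 0.00047415876635566406
0 [361. 401.]
0.01 [361. 384.]
0.02 [360. 366.]
0.03 [360. 349.]
```

View pics/s4.png

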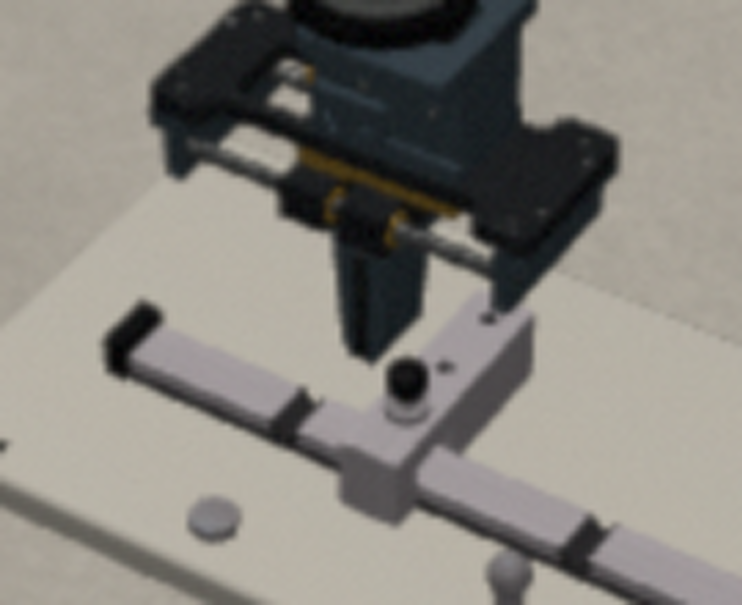

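```bash
python3 - <<'E'
from h import *
m=np.array([0.56097,-0.0311]);yaw=.2042
ux=np.array([np.cos(yaw),np.sin(yaw)]);uy=np.array([-ux[1],ux[0]])
p=ctrl.sense()['position']
for z in(.06,.08,.105,.12): print(z,[((proj('scene',np.r_[p[:2]+a*.038*ux+.089*uy,z])-[240,150])*5.5).round() for a in (1,-1)])
E
python3 -m crank '[[0,0.012,0,0],[0,0,0.005,0],[0,0,0.005,0],[0,0,0,0]]' >/dev/null;python3 rel.py
```

```text
0.06 [array([517., 453.]), array([610., 345.])]
0.08 [array([518., 418.]), array([612., 310.])]
0.105 [array([520., 372.]), array([615., 264.])]
0.12 [array([521., 344.]), array([617., 236.])]
t 5.5 board x -23.3 y -53.5 z 16.0 mm yawerr -0.03474304580989744 F along uy,ux,z -0.36863093895008187 0.0011410423734547143 0.7954009469920159 0.0005847885547799936
```

The hand body is also higher than reported, so clearance is good. Now I'll push.

```bash
for i in 1; do python3 -m crank '[[-0.004,0,0,0],[-0.004,0,0,0]]' >/dev/null;python3 rel.py; done
python3 -m crank '[[-0.003,0,0,0],[-0.003,0,0,0]]' >/dev/null;python3 rel.py
python3 -m crank '[[-0.003,0,0,0],[-0.003,0,0,0]]' >/dev/null;python3 rel.py
python3 -m crank '[[-0.003,0,0,0],[-0.003,0,0,0]]' >/dev/null;python3 rel.py; python3 knob.py | grep 0.082
```

```text
t 5.7 board x -22.5 y -45.5 z 16.8 mm yawerr -0.04209808124342535 F along uy,ux,z 0.8162176758732237 -0.04247377125550615 0.5142974302611778 0.0005634425346263598
t 5.9 board x -22.5 y -39.7 z 16.9 mm yawerr 0.014497616753477426 F along uy,ux,z -1.5812160952332126 -1.388787273932662 -0.05343408861443161 0.0004977184246194177
t 6.1 board x -22.5 y -33.9 z 16.9 mm yawerr -0.009470697844824943 F along uy,ux,z -3.2104279642507256 0.4057157248392459 0.2391591560265916 0.0006066797222059434
t 6.3 board x -22.5 y -27.7 z 16.8 mm yawerr -0.02668992202721026 F along uy,ux,z -3.0440665397793336 -0.7076372732407058 0.27968488388477475 0.0005121474978936606
[614. 184.] 2597 0.082 bx,by mm 36.2 -121.9
[102. 182.] 481 0.082 bx,by mm 36.7 42.3
[419. 183.] 956 0.082 bx,by mm 36.3 -59.0
[246. 204.] 2256 0.082 bx,by mm 29.4 -3.6
[305. 285.] 752 0.082 bx,by mm 1.4 -22.5
[333. 285.] 733 0.082 bx,by mm 1.3 -32.1
```

Contact is made. The push is steady at about 3 N and the stop is now near -3.6 mm, with the TCP about 24 mm behind it. I'll push on quickly, then creep.

```bash
python3 -m crank '[[-0.006,0,0,0],[-0.006,0,0,0],[-0.006,0,0,0],[-0.006,0,0,0],[-0.006,0,0,0],[-0.006,0,0,0],[-0.006,0,0,0],[-0.005,0,0,0],[-0.003,0,0,0],[0,0,0,0]]' >/dev/null;python3 rel.py; python3 knob.py | grep 0.082
```

```text
t 7.4 board x -22.9 y 23.2 z 16.6 mm yawerr -0.03300515105856702 F along uy,ux,z -0.9872646830300144 -0.31303939108866635 0.4596973491497037 0.00042977754917581594
[ 15. 186.] 2073 0.082 bx,by mm 35.2 121.4
[241. 201.] 2535 0.082 bx,by mm 30.3 48.6
[533. 181.] 1241 0.082 bx,by mm 36.8 -44.5
[305. 285.] 753 0.082 bx,by mm 1.2 28.3
[333. 285.] 732 0.082 bx,by mm 1.2 18.8
```

```bash
python3 -m crank '[[-0.002,0,0,0],[-0.002,0,0,0],[-0.002,0,0,0],[-0.002,0,0,0],[-0.002,0,0,0],[-0.002,0,0,0]]' >/dev/null;python3 rel.py
python3 -m crank '[[-0.001,0,0,0],[-0.001,0,0,0]]' >/dev/null;python3 rel.py; python3 knob.py | grep 0.082
```

```text
t 8.1 board x -23.0 y 34.5 z 16.6 mm yawerr -0.026216861456779306 F along uy,ux,z -2.3045793956517446 -2.1597356827213945 -2.0879990917270432 0.00042105949408639316
t 8.3 board x -22.8 y 36.4 z 16.7 mm yawerr -0.02443955620414699 F along uy,ux,z -1.8055544035625297 -1.8823490327443189 -0.7249450280250527 0.0007854000644351328
[ 40. 184.] 2565 0.082 bx,by mm 35.9 126.3
[562. 182.] 1333 0.082 bx,by mm 36.6 -40.7
[246. 204.] 2258 0.082 bx,by mm 29.3 60.6
[305. 285.] 754 0.082 bx,by mm 1.3 41.6
[333. 285.] 733 0.082 bx,by mm 1.2 32.1
```

Stop ≈ 60.5 mm. I'll creep 1 mm at a time.

```bash
python3 -m crank '[[-0.001,0,0,0],[-0.001,0,0,0]]' >/dev/null;python3 rel.py
python3 -m crank '[[-0.001,0,0,0]]' >/dev/null;python3 rel.py; python3 knob.py | grep 0.082|grep 20..\]
```

```text
t 8.6 board x -22.5 y 38.2 z 16.8 mm yawerr -0.03132186726285941 F along uy,ux,z -1.7926704503363182 -2.048150547430142 -0.6405379181865531 0.0005148884460180935
t 8.7 board x -22.5 y 39.3 z 16.8 mm yawerr -0.03597540187121164 F along uy,ux,z -1.4387926326811225 -1.0620850442203418 0.4841259077697698 -7.115014416283582e-05
[246. 205.] 2261 0.082 bx,by mm 29.3 63.5
```

```bash
python3 -m crank '[[-0.001,0,0,0]]' >/dev/null;python3 rel.py; python3 knob.py | grep 0.082|grep 20..\]
```

```text
t 8.9 board x -22.5 y 40.4 z 16.8 mm yawerr -0.04386161178969626 F along uy,ux,z -1.2516267785380972 -0.7069342266358767 -0.22730685237919507 0.00032866223670296275
[246. 205.] 2256 0.082 bx,by mm 29.4 64.5
```

```bash
python3 -m crank '[[-0.001,0,0,0]]' >/dev/null;python3 rel.py; python3 knob.py | grep 0.082|grep 20..\]
```

```text
t 9.1 board x -22.4 y 41.4 z 16.8 mm yawerr -0.04708210399665717 F along uy,ux,z 0.6068924032069117 -0.48554138246198986 0.14929001087054164 0.0005132331999387086
[246. 205.] 2236 0.082 bx,by mm 29.4 65.7
```

```bash
python3 -m crank '[[0,0,0,0]]' >/dev/null;python3 rel.py; python3 knob.py | grep 0.082|grep 20..\]
```

```text
t 9.3 board x -22.5 y 41.4 z 16.8 mm yawerr -0.03071682533296577 F along uy,ux,z 0.6019537954633484 -0.4987491476255575 0.19356549563045994 0.0004867155351013708
[233. 203.] 2178 0.082 bx,by mm 29.9 69.8
```

The stop jumped forward to 69.8 mm and the push force fell to nothing, so it has clicked in. I'll retreat now.

```bash
python3 -m crank '[[0.01,0,0,0],[0.02,0,0,0],[0.02,0,0,0],[0,0,-0.03,0],[0,0,-0.04,0],[0,0,-0.04,0],[0,0.03,-0.03,0],[0,0.04,0,0],[0,0.04,0,0],[0,0,0,0]]' >/dev/null;python3 rel.py
python3 -m crank '[[0.04,0.03,0,0],[0.04,0.03,0,0],[0.04,0.03,0,0],[0.04,0.03,0,0],[0.04,0,0,0],[0.04,0,0,0],[0,0,0,0],[0,0,0,0]]' >/dev/null;python3 rel.py
python3 - <<'E'
from h import *
m=np.array([0.56097,-0.0311]);yaw=.2042
ux=np.array([np.cos(yaw),np.sin(yaw)]);uy=np.array([-ux[1],ux[0]])
im=cams.snapshot('scene');cv2.imwrite('pics/s5.png',im[:,:,::-1])
t=cams.snapshot('top');cv2.imwrite('pics/t5.png',t[:,:,::-1])
cv2.imwrite('pics/t5z.png',cv2.resize(t[195:360,235:465,::-1],None,fx=3.4,fy=3.4,interpolation=cv2.INTER_CUBIC))
k,l,st,ce=cv2.connectedComponentsWithStats((t.max(2)[195:360,235:465]<60).astype(np.uint8))
for i in range(1,k):
    if st[i,4]>15:
        p=ce[i]+[235,195];X=ray('top',p,.078)[:2]-m;print(p,st[i,4],X@ux*1e3+30,X@uy*1e3)
E
```

```text
t 10.4 board x -137.7 y -8.2 z 156.6 mm yawerr -0.12848555157399394 F along uy,ux,z 0.3124701635139498 -0.27522019208897286 -0.8588021806552618 7.051940723581707e-05
t 11.2 board x -253.1 y -249.2 z 156.2 mm yawerr -0.12493385417033381 F along uy,ux,z 0.27053009384889193 -0.18868722853842504 -0.8822881560970844 0.000524265078649337
[417.1        213.86666667] 30 101.99905991535599 -169.11821807465068
[416.19354839 249.80645161] 62 28.031163347461725 -148.66486129472688
[259.64705882 250.35294118] 34 102.07553475584251 173.6082557384555
[378.24444444 258.84444444] 45 27.7564933830772 -65.9237118889109
[315.13043478 272.5       ] 46 29.97116234253347 69.93270160855934
[277.203125 282.078125] 64 28.40643528378955 152.07501906800888
```

View pics/s5.png

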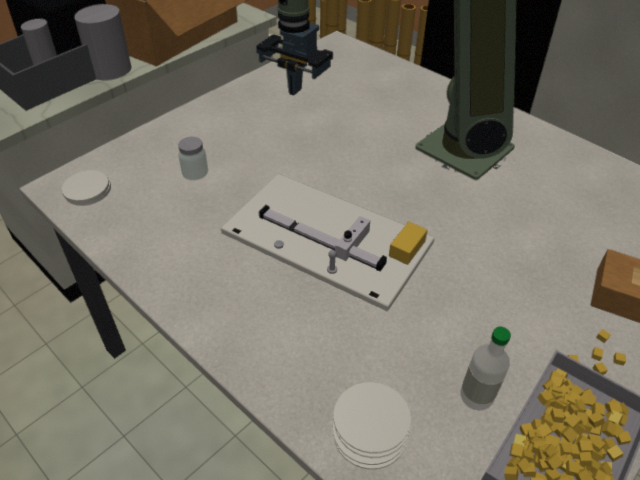

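View pics/t5.png

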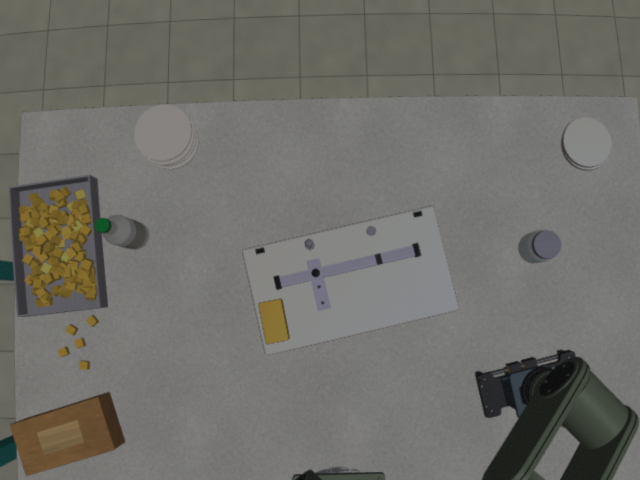

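The pictures show the knob at top pixel (315,272), which is stop = +69.9 mm. It is opposite the tall pin at (309,243). The cheese, bottle and jar haven't moved, and the hand is well clear.

```bash
python3 -c "
from rig import job;print(job.close_job())"
```

```text
the job is handed in; nothing more can be done
None
```

The stop is seated in the left (+y) notch, the one opposite the tall pin, and I handed the job in at about 11 s of the 38 s allowed. I pushed it there with the closed fingertips on its -y face, creeping 1 mm at a time near the notch.

- **Seating:** At about 65.7 mm the push force fell from roughly 1.3 N to nothing and the stop snapped forward by itself. The wrist camera then put it at 69.8 mm, and the top camera at 69.9 mm after I withdrew the hand, against 70 mm for the notch. I had no direct reading of the plunger's drop, so the click rests on the snap, the force drop and the final position.
- **Other items:** The final pictures show the cheese, bottle and jar where they started. The hand is well clear and the remaining force readings are under 1 N, about the sensor's noise.
- **Disagreement:** The real finger ends sat about 26 mm above the reported TCP. On my first approach the tips therefore passed just over the bar without touching it. I saw this in the images, backed off, lowered the hand and then pushed.

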